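# Tighten an embossing press's clamp plate evenly, in cross order

### The arm

A 6-joint arm with a two-finger parallel gripper is mounted at the origin on the work surface. World frame = base frame: x ahead of the robot, y to its left, z up, the work surface at z = 0. Lengths are in mm, angles in rad, forces in N, time in s.
With the tool pointing down it reaches from about 350 to 775 mm from the base axis. Payload 7.3 kg.
Tool frame: the origin (TCP) lies between the finger pads; the fingertips stand 25 mm ahead of it and the grasp point (between the pads) lies 6 mm ahead of it; z points along the fingers, y is the line along which they close (so a half turn about z gives the same grasp; the last joint's range is limited). The gripper opens to 92 mm and grips with 3 to 60 N. Pads are 19 mm wide; open, the fingers measure 130 mm over their backs; the gripper's body (75 mm by 190 mm) begins 47 mm behind the grasp point.
Start: joints at [1.147, 0.342, 1.524, -0, 1.275, -0.146], TCP at [143.96, 504.894, 251.741] pointing down, gripper open.
Joint ranges: [-2.53, 2.53], [-0.77, 2.02], [0.04, 2.7], [-1, 4.14], [0.28, 2.66], [-3.11, 3.11]. Speed limits (rad/s): [2.57, 2.57, 3.14, 3.14, 3.14, 3.14].

### API

Orientations are given as [roll, pitch, yaw] about the fixed x, y, z axes, in that order (R = Rz(yaw) Ry(pitch) Rx(roll)).
In Python, from plant import bot gives the robot as it stands.
- The arm moves only by the tool play_rows, never from a script. Its argument "commands" is a list of rows, each an object of numbers: "x", "y", "z": the shift along the tool's x, y, z in m; "twist": the turn about the tool's z in degrees. In form: [{"x": .., "y": .., "z": .., "twist": ..}, ...]. A call has exactly 8 rows; each row is the pose to reach, as a shift and turn from the pose commanded when the call began, along the tool's axes at that moment; what a row does not reach only later rows make up. A row lasts 1/10 s, in which the tool goes at most 50 mm and 8.59 degrees, less where a joint would pass 70% of its speed; a pose out of reach is approached as far as the arm can. A call with a gripper value outside its range is refused whole. "jaw" is the closure, from 0 (fully open) to 1 (shut), set as the call begins (left out, the last holds). The fingers move at their own pace and stop on an object; the grip force is fixed at half the most. Time passes only in rows, so rows that repeat a pose let the fingers close, or fill a call up. It gives the time, the measured TCP pose, the force, the opening and the grip force at its end, in the units of the state.
- bot.get_obs(): the state, without advancing time (a new reading comes with each control period).
- bot.capture(name): name is "scene" or "top"; returns a dict with "pixels" (400x640x3 uint8, red, green, blue), "fx", "fy", "cx", "cy" (pixels), "eye" and "rotation" of the camera in the world. Camera axes: x right, y down, z forward; pixel columns grow to the right and rows downward; lengths in mm; the calibration is good to about 2 mm. A picture is of the moment at which its call begins. There is no depth.
- bot.close_job(): hands the job in; it is judged then, once.
The state is a dict: "time": time; "joint_positions": joint angles; "dq": joint speeds; "tau": joint torques, N m; "tool_pos": TCP position; "tcp_rot": TCP orientation; "contact_force": force on the tool from outside, world axes, zero at the start; "moment": the same for the moment, N m; "grip_width": finger opening in mm; "finger_force": force on a finger pad.
Only numpy, scipy, OpenCV 4.12 (cv2) and the standard library are available. Lean on these libraries where they do the work, as an engineer would, in place of code of your own. Each camera call takes 0.05 s, during which the arm holds its last target. There are 200 camera calls.

### The job

Take the brass stamp off the aluminium clamp plate and stand it upright in the wooden tray. Then tighten the four crank nuts one after another, each a half turn clockwise until it is fully home, in cross order: the red-handled nut first, then the one diagonally opposite, then the remaining two in either order, so that the plate seats flat on its base. Leave everything else on the bench and in the tray where it is.

Things in the scene. Friction and masses are not known exactly. Their poses are not given: they have to be found in the camera images.
- nut_red (a joint): angle of the crank nut with the red handle: 0 at the start, grows as the nut is turned clockwise seen from above; a half turn is 3.14, its end stop is at 3.20. It stays where it is left; turning takes about 4 N (up to about 6 N near the end) at the handle. The nut sinks 2.2 mm per radian (6.8 mm per half turn).
- handle_red (a point): middle (half-way up) of the red upright round handle of this crank nut, 14 mm in diameter and 48 mm tall, rising from the outer end of a brass crank arm 10 mm wide that lies below it. It circles the nut's axis at 34 mm radius and stays upright; at the start its top is 115 mm and its foot 67 mm above the table. Nothing of the nut is higher than the handle's foot plus 8 mm.
- axis_red (a point): point on the upright axis of the red-handled nut, 69 mm above the table, at the top of its brass hub (23 mm across). Fixed.
- nut_a (a joint): angle of the crank nut with the black handle: 0 at the start, grows as the nut is turned clockwise seen from above; a half turn is 3.14, its end stop is at 3.20. It stays where it is left; turning takes about 4 N (up to about 6 N near the end) at the handle. The nut sinks 2.2 mm per radian (6.8 mm per half turn).
- handle_a (a point): middle (half-way up) of the black upright round handle of this crank nut, 14 mm in diameter and 48 mm tall, rising from the outer end of a brass crank arm 10 mm wide that lies below it. It circles the nut's axis at 34 mm radius and stays upright; at the start its top is 115 mm and its foot 67 mm above the table. Nothing of the nut is higher than the handle's foot plus 8 mm.
- axis_a (a point): point on the upright axis of the black-handled nut, 69 mm above the table, at the top of its brass hub (23 mm across). Fixed.
- nut_b (a joint): angle of the crank nut with the black handle: 0 at the start, grows as the nut is turned clockwise seen from above; a half turn is 3.14, its end stop is at 3.20. It stays where it is left; turning takes about 4 N (up to about 6 N near the end) at the handle. The nut sinks 2.2 mm per radian (6.8 mm per half turn).
- handle_b (a point): middle (half-way up) of the black upright round handle of this crank nut, 14 mm in diameter and 48 mm tall, rising from the outer end of a brass crank arm 10 mm wide that lies below it. It circles the nut's axis at 34 mm radius and stays upright; at the start its top is 115 mm and its foot 67 mm above the table. Nothing of the nut is higher than the handle's foot plus 8 mm.
- axis_b (a point): point on the upright axis of the black-handled nut, 69 mm above the table, at the top of its brass hub (23 mm across). Fixed.
- nut_c (a joint): angle of the crank nut with the black handle: 0 at the start, grows as the nut is turned clockwise seen from above; a half turn is 3.14, its end stop is at 3.20. It stays where it is left; turning takes about 4 N (up to about 6 N near the end) at the handle. The nut sinks 2.2 mm per radian (6.8 mm per half turn).
- handle_c (a point): middle (half-way up) of the black upright round handle of this crank nut, 14 mm in diameter and 48 mm tall, rising from the outer end of a brass crank arm 10 mm wide that lies below it. It circles the nut's axis at 34 mm radius and stays upright; at the start its top is 115 mm and its foot 67 mm above the table. Nothing of the nut is higher than the handle's foot plus 8 mm.
- axis_c (a point): point on the upright axis of the black-handled nut, 69 mm above the table, at the top of its brass hub (23 mm across). Fixed.
- fixture: green clamp base of a hand embossing press, fixed to the table, 200 x 230 x 24 mm; origin at the centre of its underside, z up. The four nuts stand on its studs at the corners of a rectangle 120 mm (its x) by 150 mm (its y) round its centre; the red-handled one may be at any corner, so the nut diagonally opposite to it is the one whose axis is 192 mm away.
- plate_top (a point): centre of the top face of the aluminium clamp plate (170 x 200 x 10 mm) that lies on four springs under the nuts; z is the plate's normal. 50 mm above the table at the start, 44 mm when seated flat. The springs carry it until the nuts press it down on its two rails.
- stamp_center (a point): centre of the brass stamp, an upright solid cylinder 28 mm in diameter and 55 mm tall, 0.15 to 0.3 kg, standing near the middle of the clamp plate (this point is half-way up, its foot is 27.5 mm lower).
- tray: open wooden tray, fixed, 120 (its x) x 190 (its y) x 35 mm high, walls and floor 6 mm thick; origin at the centre of its underside. Its +y half holds a small wooden block and a steel bar.
- tray_free (a point): middle of the empty half of the tray, on its inner floor, 6 mm above the table.
- jar1: bystander, leave alone: amber jar with brass cap, 52 mm wide, 60 mm tall; origin at the centre of its underside
- jar2: bystander, leave alone: amber jar with brass cap, 52 mm wide, 60 mm tall; origin at the centre of its underside
- spool1: bystander, leave alone: orange thread spool standing, 36 mm wide, 42 mm tall; origin at the centre of its underside
- spool2: bystander, leave alone: black thread spool standing, 36 mm wide, 42 mm tall; origin at the centre of its underside
- mallet: bystander, leave alone: small wooden mallet lying on the table, its length along its x; origin on its underside, below the handle, about 100 mm from the head, which is at +x
- wood_block: bystander, leave alone: wooden block 70 x 30 x 22 mm lying in the tray; origin at the centre of its underside
- edge_iron: bystander, leave alone: steel bar 85 x 14 x 12 mm lying in the tray; origin at the centre of its underside

How it is judged (in metres and radians):
On the way, in this order (a step that is already met when the one before it is completed fails the run):
1. the stamp stands released in the tray, no nut begun (x of stamp_center in the frame of tray between -0.056 and 0.056 m and y of stamp_center in the frame of tray between -0.091 and 0.091 m and z of stamp_center in the frame of tray below 0.038 m and angle between stamp_center's own z axis and vertical below 0.15 rad and contact force between stamp and the fingers below 0.05 N and value of joint each of nut_red, nut_a, nut_b, nut_c below 0.6 rad), for 0.2 s.
2. the red-handled nut is home (value of joint nut_red above 2.9 rad), for 0.1 s.
3. the diagonally opposite nut is home (value of joint nut_red above 2.9 rad and ((horizontal distance between axis_red and axis_a above 0.172 m and value of joint nut_a above 2.9 rad) or (horizontal distance between axis_red and axis_b above 0.172 m and value of joint nut_b above 2.9 rad) or (horizontal distance between axis_red and axis_c above 0.172 m and value of joint nut_c above 2.9 rad))), for 0.1 s.
4. a third nut is home (((horizontal distance between axis_red and axis_a below 0.172 m and value of joint nut_a above 2.9 rad) or (horizontal distance between axis_red and axis_b below 0.172 m and value of joint nut_b above 2.9 rad) or (horizontal distance between axis_red and axis_c below 0.172 m and value of joint nut_c above 2.9 rad))), for 0.1 s.
5. all four nuts are home and the plate is seated (value of joint each of nut_red, nut_a, nut_b, nut_c above 2.9 rad and z of plate_top in the frame of fixture below 0.0455 m and angle between the z axis of plate_top and the z axis of fixture, either way round below 0.012 rad), for 0.2 s.
At the end, for the whole second after the job is handed in: all four nuts at 2.9 rad or more, plate top within 1.5 mm of its seated height and parallel to the base within 0.012 rad, stamp at rest standing on the tray's floor (upright within 0.15 rad) and released (all of step 5 and x of stamp_center in the frame of tray between -0.056 and 0.056 m and y of stamp_center in the frame of tray between -0.091 and 0.091 m and z of stamp_center in the frame of tray below 0.038 m and angle between stamp_center's own z axis and vertical below 0.15 rad and contact force between stamp and the fingers below 0.05 N and linear speed of each of stamp, plate below 0.02 m/s); the robot touches nothing.
It fails at once if a nut beside the red one is begun (over 0.6 rad) before the diagonal pair is home (((horizontal distance between axis_red and axis_a below 0.172 m and value of joint nut_a above 0.6 rad) or (horizontal distance between axis_red and axis_b below 0.172 m and value of joint nut_b above 0.6 rad) or (horizontal distance between axis_red and axis_c below 0.172 m and value of joint nut_c above 0.6 rad)) and not (value of joint nut_red above 2.8 rad and ((horizontal distance between axis_red and axis_a above 0.172 m and value of joint nut_a above 2.8 rad) or (horizontal distance between axis_red and axis_b above 0.172 m and value of joint nut_b above 2.8 rad) or (horizontal distance between axis_red and axis_c above 0.172 m and value of joint nut_c above 2.8 rad)))).
It fails at once if the opposite nut is begun before the red one is home (((horizontal distance between axis_red and axis_a above 0.172 m and value of joint nut_a above 0.6 rad) or (horizontal distance between axis_red and axis_b above 0.172 m and value of joint nut_b above 0.6 rad) or (horizontal distance between axis_red and axis_c above 0.172 m and value of joint nut_c above 0.6 rad)) and value of joint nut_red below 2.8 rad).
It fails at once if the last nut is begun before the third is home ((value of joint nut_a between 0.6 and 2.8 rad and value of joint nut_b between 0.6 and 2.8 rad) or (value of joint nut_a between 0.6 and 2.8 rad and value of joint nut_c between 0.6 and 2.8 rad) or (value of joint nut_b between 0.6 and 2.8 rad and value of joint nut_c between 0.6 and 2.8 rad)).
It fails at once if a bystander is moved by more than 25 mm (distance of any of jar1, jar2, spool1, spool2, mallet, wood_block, edge_iron from where it was at the start of the episode above 0.025 m).
It also fails if it takes over 72 s, if anything falls off the work surface, if the arm or the gripper's body presses on something with over 40 N, if the wrist force passes 120 N, or if a joint passes its speed limit or range.

## Working session

There is one attempt and no reset: what is moved stays moved. The work goes in short steps, Python scripts to look and compute and a tool call to move; the robot and the scene stay as the last step left them, time stands still between calls to the robot, and variables do not carry over. Pictures are saved under pics/ and viewed, at most 10 in all, crops included, and the job is handed in when it is done.

Besides the shell and the picture viewer there is one more tool, called after ">>>" as name(argument=value, ...), one argument or row to a line, values as JSON. play_rows: Moves the arm, as the interface text tells. Its arguments: {"type":"object","properties":{"commands":{"type":"array"},"jaw":{"type":"number"}},"required":["commands"]}

```bash
mkdir -p pics; ls
python3 - <<'E'
from plant import bot
import cv2,numpy as np
o=bot.get_obs(); print(o)
for n in("scene","top"):
    c=bot.capture(n); cv2.imwrite(f"pics/{n}0.png",c["pixels"][:,:,::-1]); np.savez(f"pics/{n}0.npz",**c)
    print(n,c["fx"],c["fy"],c["cx"],c["cy"],c["eye"],c["rotation"])
E
```

```text
pics
{'time': 0.0, 'joint_positions': array([ 1.14699095e+00,  3.42743822e-01,  1.52503211e+00,  4.14438748e-06,
        1.27534564e+00, -1.45990899e-01]), 'dq': array([ 0.00159235,  0.00023358,  0.00038197, -0.00010465,  0.00042194,
        0.00037525]), 'tau': array([ 3.57842982e-04, -4.31224680e+01, -2.44219244e+01,  7.18487240e-02,
        5.56861516e-02, -1.43246111e-04]), 'tool_pos': array([143.80692859, 504.54613397, 251.02869486]), 'tcp_rot': array([-3.14008058e+00, -2.26336851e-04,  2.86377680e+00]), 'contact_force': array([-0.89777489,  0.34858753,  0.98685425]), 'moment': array([ 0.0354493 ,  0.02402578, -0.01978928]), 'finger_force': 0.0, 'grip_width': 91.84916311023129}
scene 414.87789067250617 414.87789067250617 314.9740402393233 194.28110353918387 [1122.94506852 -569.46342763  772.45135265] [-2.30761936  0.00606828  0.7188719 ]
top 439.1378186354986 439.1378186354986 321.8812665608949 198.64349977010778 [ 516.59251726   -5.30874945 1399.47107594] [-3.08221499  0.0103807  -1.58733317]
```

View pics/scene0.png

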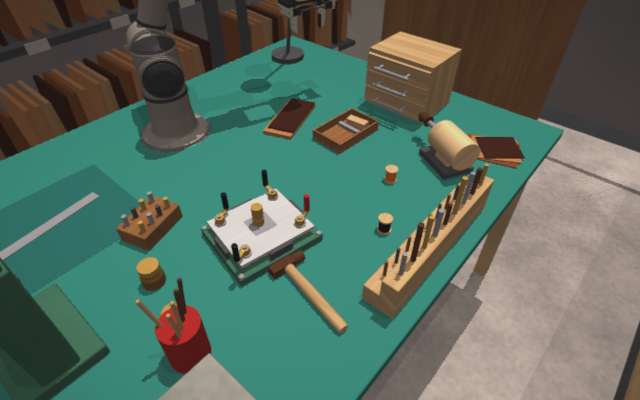

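View pics/top0.png

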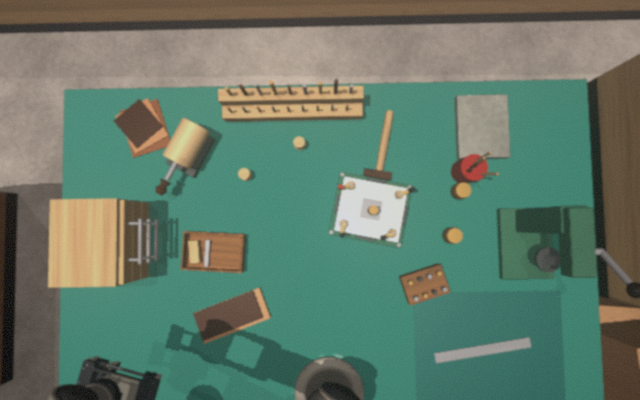

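The scene view shows the press at about (260,235): stamp at (257,213), red handle at (306,203), black handles at (225,200), (265,178) and (236,252). The tray is at (346,130). In the top view the plate is at (371,208) and the tray at (213,251).

```bash
cat > h.py <<'E'
import numpy as np,cv2
from scipy.spatial.transform import Rotation as Ro
def load(n): return dict(np.load(f"pics/{n}.npz"))
def R(c): return Ro.from_euler('xyz',c["rotation"]).as_matrix()
def ray(c,u,v,z):
    d=R(c)@np.array([(u-c["cx"])/c["fx"],(v-c["cy"])/c["fy"],1.]); e=np.asarray(c["eye"])
    return e+d*(z-e[2])/d[2]
def proj(c,p):
    q=R(c).T@(np.asarray(p,float)-c["eye"]); return np.array([c["fx"]*q[0]/q[2]+c["cx"],c["fy"]*q[1]/q[2]+c["cy"]])
def tri(c1,p1,c2,p2):
    A=[];b=[]
    for c,p in((c1,p1),(c2,p2)):
        d=R(c)@np.array([(p[0]-c["cx"])/c["fx"],(p[1]-c["cy"])/c["fy"],1.]); d/=np.linalg.norm(d)
        M=np.eye(3)-np.outer(d,d);A.append(M);b.append(M@c["eye"])
    return np.linalg.lstsq(np.vstack(A),np.hstack(b),rcond=None)[0]
E
python3 - <<'E'
from h import *
s,t=load("scene0"),load("top0")
def crop(c,x0,y0,w,h,k): return cv2.resize(c["pixels"][y0:y0+h,x0:x0+w,::-1],None,fx=k,fy=k,interpolation=cv2.INTER_CUBIC)
a=crop(t,325,165,95,85,6);cv2.imwrite("pics/tc.png",a)
b=crop(s,195,160,135,125,5);cv2.imwrite("pics/sc.png",b)
tp=t["pixels"].astype(int)
m=((tp.min(2)>150)).astype(np.uint8); m[:165]=0;m[250:]=0;m[:,:325]=0;m[:,420:]=0
cs=max(cv2.findContours(m,0,2)[0],key=cv2.contourArea); r=cv2.minAreaRect(cs); print("plate",r)
P=np.array([ray(t,*p,50) for p in cv2.boxPoints(r)]);print(P.round(1),np.linalg.norm(P[1]-P[0]),np.linalg.norm(P[2]-P[1]))
for n,c,box in(("t",t,(325,165,420,250)),("s",s,(190,160,330,280))):
    hsv=cv2.cvtColor(c["pixels"],cv2.COLOR_RGB2HSV); x0,y0,x1,y1=box
    for nm,m in(("red",((hsv[...,0]<6)|(hsv[...,0]>172))&(hsv[...,1]>150)&(hsv[...,2]>70)),("blk",hsv[...,2]<45)):
        mm=np.zeros(m.shape,np.uint8);mm[y0:y1,x0:x1]=m[y0:y1,x0:x1]
        k,_,st,ce=cv2.connectedComponentsWithStats(mm)
        for i in range(1,k):
            if st[i,4]>4: print(n,nm,st[i],ce[i].round(1))
E
```

```text
plate ((370.7471923828125, 209.01507568359375), (65.60671997070312, 55.53227233886719), 10.619654655456543)
[[ 499.4  -26.3   50. ]
 [ 666.9  -60.9   50. ]
 [ 626.  -258.5   50. ]
 [ 459.3 -222.5   50. ]] 171.0424439276451 201.73979176441438
s red [304 194   5  17  69] [306.3 202. ]
s blk [262 170   6  16  62] [264.3 177.4]
s blk [221 193   7  16  69] [224.3 200.6]
s blk [216 243  13  15  33] [223.2 251.7]
s blk [232 244   8  18  89] [235.2 252.7]
s blk [270 244  22  16 105] [280.7 251.7]
```

View pics/tc.png

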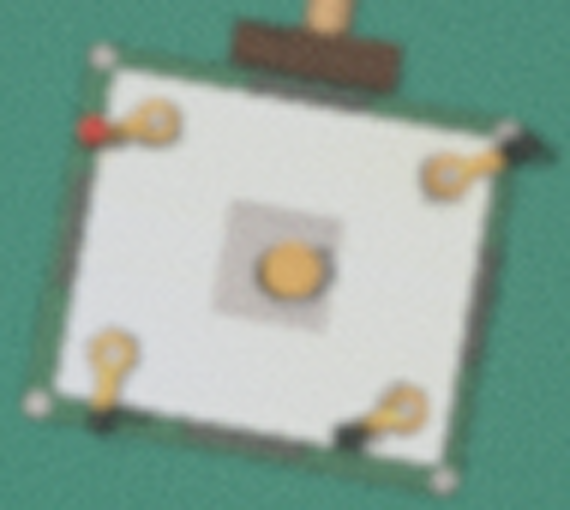

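View pics/sc.png

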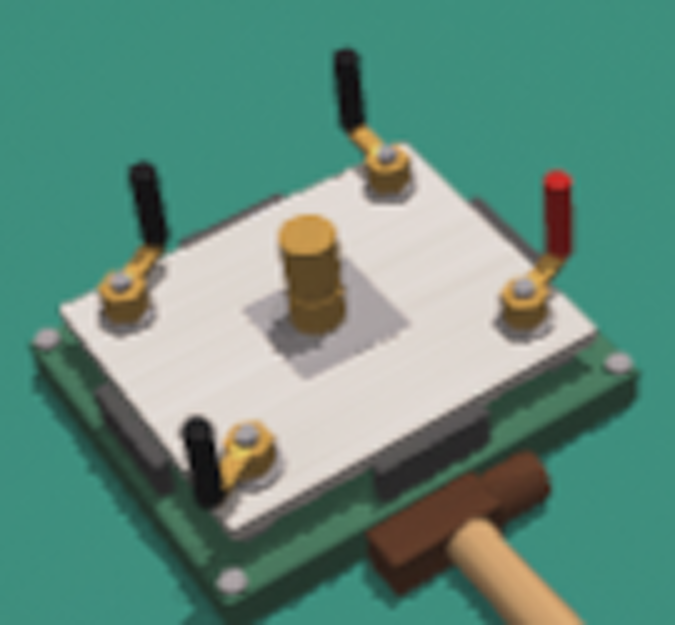

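The crops show four hubs, with the red nut at the image's upper left (hub at crop (155,120), handle at (92,130)). The diagonal nut is lower right (hub (405,408), handle (350,435)). The stamp is at (293,270). I measure handle feet and tops from the scene crop and check them against the 34 mm radius.

Run:
```python
from h import *
s,t=load("scene0"),load("top0")
C=np.array([562.9,-142.05]);e=np.array([167.1,-35.3]);e/=np.linalg.norm(e);f=np.array([-e[1],e[0]])
T=lambda x,y:(325+(x+.5)/6-.5,165+(y+.5)/6-.5); S=lambda x,y:(195+(x+.5)/5-.5,160+(y+.5)/5-.5)
print("yaw plate",np.arctan2(e[1],e[0]))
# name: sign, top hub, top handle-top, scene hub top, scene handle top centre, scene foot
N={"red":((1,1),(155,120),(92,130),(524,290),(557,181),(558,252)),
"BL":((-1,1),(112,353),(103,418),(388,157),(345,57),(352,126)),
"BR":((-1,-1),(405,408),(352,436),(123,285),(143,172),(156,242)),
"TR":((1,-1),(446,176),(524,150),(247,437),(198,427),(210,499))}
for k,(sg,th,tk,sh,sk,sf) in N.items():
    g=C+60*sg[0]*e+75*sg[1]*f
    H=ray(t,*T(*th),69)[:2];H2=ray(s,*S(*sh),71)[:2]
    K=[ray(t,*T(*tk),115)[:2],ray(s,*S(*sk),115)[:2],ray(s,*S(*sf),67)[:2]]
    print(k,"axis",g.round(1),H.round(1),H2.round(1),"tri",tri(t,T(*tk),s,S(*sk)).round(1))
    for p in K:
        d=p-g;print("   ",p.round(1),"r",np.hypot(*d).round(1),"ang",np.arctan2(d[1],d[0]).round(3))
print("stamp",ray(t,*T(292,269),105).round(1),ray(s,*S(308,232),105).round(1),ray(t,*T(292,269),105)[:2]-C)
m=cv2.cvtColor(t["pixels"],cv2.COLOR_RGB2HSV)
q=((m[...,0]<25)&(m[...,1]>60)).astype(np.uint8);z=np.zeros_like(q);z[222:282,172:256]=q[222:282,172:256]
cs=max(cv2.findContours(z,0,2)[0],key=cv2.contourArea);r=cv2.minAreaRect(cs);print(r)
P=np.array([ray(t,*p,35) for p in cv2.boxPoints(r)]);print(P.round(1),P.mean(0).round(1))
cv2.imwrite("pics/tray.png",np.hstack([cv2.resize(t["pixels"][222:282,172:256,::-1],None,fx=5,fy=5,interpolation=2),cv2.resize(s["pixels"][100:160,300:384,::-1],None,fx=4.4,fy=5,interpolation=2)]))
```

```text
yaw plate -0.2081898121627701
red axis [637.1 -81.1] [637.2 -80.2] [636.8 -76.5] tri [629.6 -45.8 115.3]
    [628.7 -46.8] r 35.3 ang 1.812
    [630.3 -44.5] r 37.2 ang 1.756
    [629.  -43.8] r 38.1 ang 1.786
BL axis [519.7 -56.3] [519.8 -56.2] [520.2 -52.1] tri [489.  -48.5 117.5]
    [488.2 -49.4] r 32.2 ang 2.928
    [487.4 -45.6] r 34.0 ang 2.823
    [485.2 -44.4] r 36.5 ang 2.81
BR axis [ 488.7 -203. ] [ 489.7 -202.8] [ 490.1 -198.9] tri [ 478.1 -169.1  116. ]
    [ 477.5 -170. ] r 34.9 ang 1.896
    [ 477.8 -167.8] r 36.8 ang 1.871
    [ 475.4 -167.3] r 38.1 ang 1.926
TR axis [ 606.1 -227.8] [ 606.3 -226.6] [ 606.  -223.4] tri [ 616.6 -255.8  113.8]
    [ 615.2 -257.2] r 30.8 ang -1.27
    [ 618.9 -254.9] r 29.9 ang -1.128
    [ 617.4 -255.4] r 29.7 ang -1.182
stamp [ 559.4 -143.9  105. ] [ 558.7 -138.3  105. ] [-3.51504506 -1.84876649]
((212.65000915527344, 251.45001220703125), (61.599403381347656, 38.521644592285156), 3.3664605617523193)
[[387.8 447.6  35. ]
 [506.4 440.9  35. ]
 [492.  249.4  35. ]
 [373.8 257.1  35. ]] [440.  348.7  35. ]
```

View pics/tray.png

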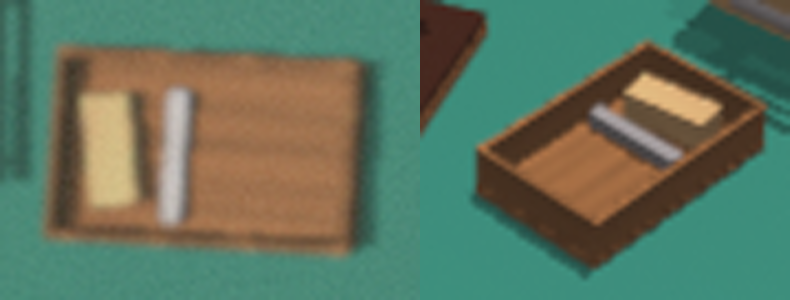

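The plate measures 171 x 202 mm, the tray 119 x 192 mm, the crank radii about 34 mm and the handle tops about 115 mm, so all agree with the given sizes. The tray crop shows its right half (crop x 200–350) free. The two views differ by about 3 mm in y, so I use the mean. I move to the stamp at about (559,-141).

>>> play_rows(
  commands=[
    {"x":-0.036,"y":-0.0317,"z":0.003},
    {"x":-0.072,"y":-0.0634,"z":0.006},
    {"x":-0.108,"y":-0.095,"z":0.01},
    {"x":-0.144,"y":-0.1267,"z":0.013},
    {"x":-0.18,"y":-0.158,"z":0.016},
    {"x":-0.216,"y":-0.19,"z":0.019},
    {"x":-0.252,"y":-0.222,"z":0.022},
    {"x":-0.288,"y":-0.253,"z":0.025},
  ],
  jaw=0,
)

```text
invalid input at $.commands[0]: expected keys x, y, z, twist
```

```bash
cat >> h.py <<'E'
def go(x,y,z,yaw=None):
    """shift (mm) in tool axes and twist (deg) to a world TCP target, tool down"""
    from plant import bot
    o=bot.get_obs();M=Ro.from_euler('xyz',o["tcp_rot"]).as_matrix();y0=o["tcp_rot"][2]
    d=np.array([x,y,z])-o["tool_pos"]; d2=Ro.from_euler('xyz',[np.pi,0,y0]).as_matrix().T@d
    tw=0 if yaw is None else np.degrees((y0-yaw+np.pi)%(2*np.pi)-np.pi)
    print("t",o["time"],"pos",o["tool_pos"].round(1),"rot",o["tcp_rot"].round(3),"q",o["joint_positions"].round(2),"F",o["contact_force"].round(1),"w",round(o["grip_width"],1),"ff",o["finger_force"])
    print("shift",d2.round(1),"twist",round(tw,1))
E
python3 -c "
from h import *
go(559,-141,200)"
```

```text
t 0.1 pos [143.8 504.6 251.1] rot [-3.14  -0.     2.864] q [ 1.15  0.34  1.52 -0.    1.28 -0.15] F [ 0.5  0.2 -0.7] w 91.8 ff 0.0
shift [-576.3 -507.    51.1] twist 0
```

>>> play_rows(
  commands=[
    {"x":-0.036,"y":-0.0317,"z":0.003,"twist":0},
    {"x":-0.072,"y":-0.0634,"z":0.006,"twist":0},
    {"x":-0.108,"y":-0.095,"z":0.01,"twist":0},
    {"x":-0.144,"y":-0.1267,"z":0.013,"twist":0},
    {"x":-0.18,"y":-0.158,"z":0.016,"twist":0},
    {"x":-0.216,"y":-0.19,"z":0.019,"twist":0},
    {"x":-0.252,"y":-0.222,"z":0.022,"twist":0},
    {"x":-0.288,"y":-0.253,"z":0.025,"twist":0},
  ],
  jaw=0,
)

```text
time: 0.9
tool_pos: [352.0, 180.8, 226.6]
tcp_rot: [3.141, 0.0, 2.864]
contact_force: [1.2, 0.8, -0.5]
grip_width: 91.9
finger_force: 0.0
```

```bash
python3 -c "
from h import *
go(559,-141,200)"
```

```text
t 0.9 pos [352.  180.8 226.6] rot [3.141 0.    2.864] q [ 0.28  0.13  1.89  0.    1.13 -1.01] F [ 1.2  0.8 -0.5] w 91.9 ff 0.0
shift [-287.3 -252.7   26.6] twist 0
```

>>> play_rows(
  commands=[
    {"x":-0.036,"y":-0.0317,"z":0.004,"twist":0},
    {"x":-0.072,"y":-0.0634,"z":0.008,"twist":0},
    {"x":-0.108,"y":-0.095,"z":0.012,"twist":0},
    {"x":-0.144,"y":-0.1267,"z":0.016,"twist":0},
    {"x":-0.18,"y":-0.158,"z":0.02,"twist":0},
    {"x":-0.216,"y":-0.19,"z":0.024,"twist":0},
    {"x":-0.252,"y":-0.222,"z":0.03,"twist":0},
    {"x":-0.287,"y":-0.2525,"z":0.035,"twist":0},
  ],
  jaw=0,
)

```text
time: 1.7
tool_pos: [558.8, -140.9, 190.9]
tcp_rot: [3.141, -0.001, 2.863]
contact_force: [1.0, 1.2, -0.4]
grip_width: 91.6
finger_force: 0.0
```

Run:
```python
from h import *
from plant import bot
for n in("scene","top"):
    c=bot.capture(n); np.savez(f"pics/{n}1.npz",**c)
    o=bot.get_obs();M=Ro.from_euler('xyz',o["tcp_rot"]).as_matrix()
    if n=="scene": a=cv2.resize(c["pixels"][100:300,170:350,::-1],None,fx=3,fy=3,interpolation=2); z=lambda p:((p-[170,100])*3).astype(int)
    else: a2=cv2.resize(c["pixels"][140:270,315:430,::-1],None,fx=4,fy=4,interpolation=2); a=a2; z=lambda p:((p-[315,140])*4).astype(int)
    for sg in(-1,1):
        p=o["tool_pos"]+M@[0,sg*46,25]
        cv2.circle(a,tuple(int(v) for v in z(proj(c,p))),3,(255,0,255),1)
    cv2.imwrite(f"pics/{n}1c.png",a)
go(559,-141,106)
```

```text
t 1.8 pos [ 559.9 -143.5  189.8] rot [-3.141 -0.     2.86 ] q [-0.38  0.49  1.47 -0.    1.18 -1.67] F [ 0.4 -0.4 -0.5] w 91.9 ff 0.0
shift [ 1.5  2.2 83.8] twist 0
```

View pics/scene1c.png

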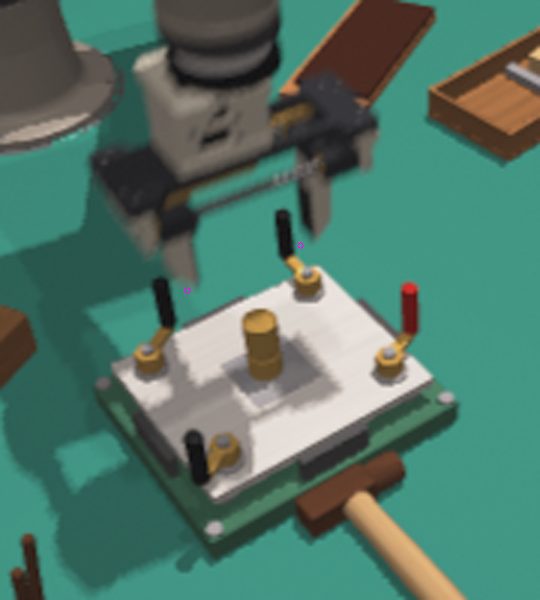

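The scene crop shows the open gripper above the plate. The stamp is at crop (262,345), the red handle at (410,308), and no finger path is blocked. I descend onto the stamp.

>>> play_rows(
  commands=[
    {"x":0.0015,"y":0.002,"z":0.014,"twist":0},
    {"x":0.0015,"y":0.002,"z":0.028,"twist":0},
    {"x":0.0015,"y":0.002,"z":0.042,"twist":0},
    {"x":0.0015,"y":0.002,"z":0.056,"twist":0},
    {"x":0.0015,"y":0.002,"z":0.07,"twist":0},
    {"x":0.0015,"y":0.002,"z":0.078,"twist":0},
    {"x":0.0015,"y":0.002,"z":0.084,"twist":0},
    {"x":0.0015,"y":0.002,"z":0.084,"twist":0},
  ],
  jaw=0.3,
)

```text
time: 2.6
tool_pos: [557.0, -136.2, 107.1]
tcp_rot: [3.141, -0.001, 2.864]
contact_force: [0.4, 0.3, 0.3]
grip_width: 64.0
finger_force: 0.0
```

Run:
```python
from h import *
from plant import bot
o=bot.get_obs();c=bot.capture("scene");np.savez("pics/scene2.npz",**c)
M=Ro.from_euler('xyz',o["tcp_rot"]).as_matrix()
a=cv2.resize(c["pixels"][130:280,190:340,::-1],None,fx=4,fy=4,interpolation=2)
for p in([0,0,25],[0,o["grip_width"]/2,25],[0,-o["grip_width"]/2,25]):
    q=(proj(c,o["tool_pos"]+M@p)-[190,130])*4;cv2.circle(a,tuple(int(v) for v in q),3,(255,0,255),1)
cv2.imwrite("pics/s2.png",a);go(559,-141,106)
```

```text
t 2.65 pos [ 557.3 -136.4  107.7] rot [ 3.141 -0.     2.864] q [-0.37  0.58  1.57  0.    0.99 -1.67] F [-0.1 -0.6  0.6] w 64.1 ff 0.0
shift [-2.9 -4.   1.7] twist 0
```

View pics/s2.png

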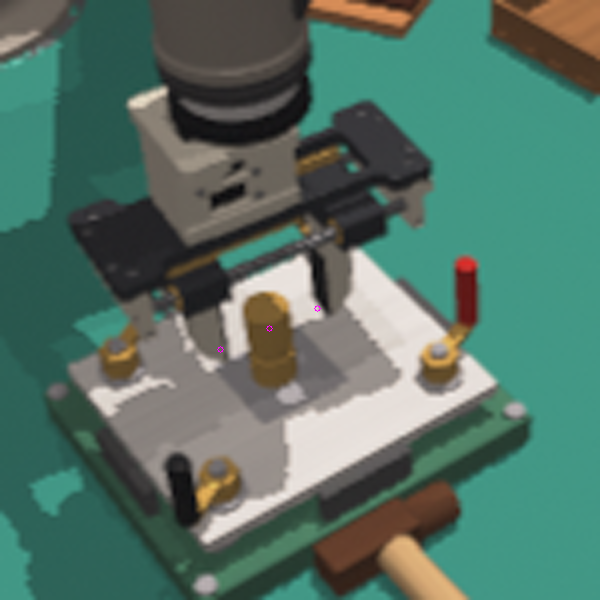

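The fingers straddle the stamp, and the predicted tip marks at (221,349) and (317,308) fit the seen tips within about 1 px. The scene view reads slightly high in y, so I favour the top view's value. I shift about 5 mm and close.

>>> play_rows(
  commands=[
    {"x":-0.003,"y":-0.005,"z":0.0015,"twist":0},
    {"x":-0.003,"y":-0.005,"z":0.0015,"twist":0},
    {"x":-0.003,"y":-0.005,"z":0.0015,"twist":0},
    {"x":-0.003,"y":-0.005,"z":0.0015,"twist":0},
    {"x":-0.003,"y":-0.005,"z":0.0015,"twist":0},
    {"x":-0.003,"y":-0.005,"z":0.0015,"twist":0},
    {"x":-0.003,"y":-0.005,"z":0.0015,"twist":0},
    {"x":-0.003,"y":-0.005,"z":0.0015,"twist":0},
  ],
  jaw=1,
)

```text
time: 3.45
tool_pos: [559.0, -142.2, 106.3]
tcp_rot: [3.141, 0.0, 2.864]
contact_force: [-0.1, -0.3, 0.4]
grip_width: 27.4
finger_force: 29.9
```

```bash
python3 -c "
from h import *
go(436.7,304,190)"
```

```text
t 3.45 pos [ 559.  -142.2  106.3] rot [3.141 0.    2.864] q [-0.38  0.58  1.56  0.    0.99 -1.68] F [-0.1 -0.3  0.4] w 27.4 ff 29.923845834564418
shift [239.9 395.5 -83.7] twist 0
```

>>> play_rows(
  commands=[
    {"x":0,"y":0,"z":-0.01,"twist":0},
    {"x":0,"y":0,"z":-0.03,"twist":0},
    {"x":0,"y":0,"z":-0.055,"twist":0},
    {"x":0.005,"y":0.008,"z":-0.075,"twist":0},
    {"x":0.018,"y":0.029,"z":-0.084,"twist":0},
    {"x":0.036,"y":0.06,"z":-0.084,"twist":0},
    {"x":0.06,"y":0.099,"z":-0.084,"twist":0},
    {"x":0.084,"y":0.138,"z":-0.084,"twist":0},
  ],
)

```text
time: 4.25
tool_pos: [515.3, 14.7, 190.7]
tcp_rot: [3.141, 0.0, 2.863]
contact_force: [0.7, 0.8, -2.3]
grip_width: 27.2
finger_force: 29.9
```

>>> play_rows(
  commands=[
    {"x":0.022,"y":0.037,"z":0,"twist":0},
    {"x":0.045,"y":0.074,"z":0,"twist":0},
    {"x":0.068,"y":0.112,"z":0,"twist":0},
    {"x":0.091,"y":0.15,"z":0,"twist":0},
    {"x":0.114,"y":0.188,"z":0,"twist":0},
    {"x":0.134,"y":0.221,"z":0,"twist":0},
    {"x":0.148,"y":0.244,"z":0,"twist":0},
    {"x":0.156,"y":0.2575,"z":0,"twist":0},
  ],
)

```text
time: 5.05
tool_pos: [435.6, 305.9, 190.6]
tcp_rot: [3.141, -0.0, 2.866]
contact_force: [-0.0, -0.2, -2.1]
grip_width: 27.3
finger_force: 29.9
```

```bash
python3 -c "
from h import *
from plant import bot
c=bot.capture('scene');np.savez('pics/scene3.npz',**c)
cv2.imwrite('pics/s3.png',cv2.resize(c['pixels'][20:180,270:430,::-1],None,fx=3.5,fy=3.5,interpolation=2))
go(436.7,304,64)"
```

```text
t 5.1 pos [435.4 306.9 190.5] rot [ 3.14  -0.     2.866] q [ 0.47  0.41  1.6   0.    1.13 -0.83] F [-0.5  1.7 -2.5] w 27.0 ff 29.912574633490294
shift [ -2.1  -2.5 126.5] twist 0
```

View pics/s3.png

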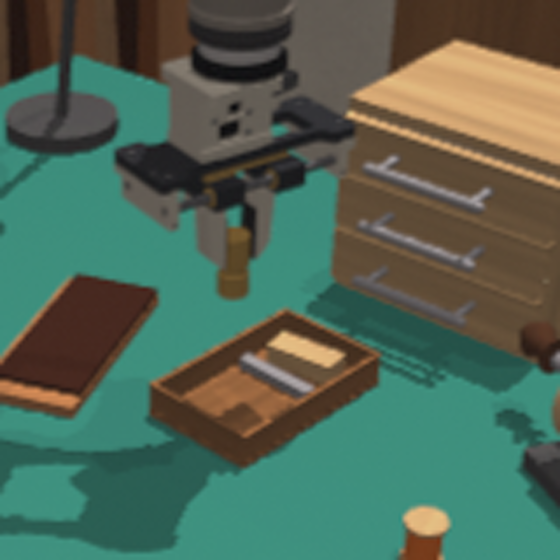

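The stamp hangs upright in the fingers at crop (235,265), above and behind the tray's free half at (215,400). I lower it.

>>> play_rows(
  commands=[
    {"x":0,"y":0,"z":0.02,"twist":0},
    {"x":0,"y":0,"z":0.045,"twist":0},
    {"x":0,"y":0,"z":0.07,"twist":0},
    {"x":0,"y":0,"z":0.095,"twist":0},
    {"x":0,"y":0,"z":0.112,"twist":0},
    {"x":0,"y":0,"z":0.122,"twist":0},
    {"x":0,"y":0,"z":0.1275,"twist":0},
    {"x":0,"y":0,"z":0.1275,"twist":0},
  ],
)

```text
time: 5.9
tool_pos: [437.1, 303.7, 63.0]
tcp_rot: [3.141, 0.0, 2.863]
contact_force: [-0.7, -0.2, -1.6]
grip_width: 27.1
finger_force: 29.9
```

```bash
python3 -c "
from h import *
go(436.7,304,64)"
```

```text
t 5.9 pos [437.1 303.7  63. ] rot [3.141 0.    2.863] q [ 0.46  0.58  1.73 -0.    0.83 -0.83] F [-0.7 -0.2 -1.6] w 27.1 ff 29.940353678539395
shift [ 0.5  0.1 -1. ] twist 0
```

>>> play_rows(
  commands=[
    {"x":0,"y":0,"z":0,"twist":0},
    {"x":0,"y":0,"z":0,"twist":0},
    {"x":0,"y":0,"z":0,"twist":0},
    {"x":0,"y":0,"z":0,"twist":0},
    {"x":0,"y":0,"z":-0.01,"twist":0},
    {"x":0,"y":0,"z":-0.035,"twist":0},
    {"x":0,"y":0,"z":-0.07,"twist":0},
    {"x":0,"y":0,"z":-0.1,"twist":0},
  ],
  jaw=0.4,
)

```text
time: 6.7
tool_pos: [436.6, 304.0, 165.0]
tcp_rot: [3.141, 0.001, 2.864]
contact_force: [-0.3, -0.7, -0.0]
grip_width: 55.1
finger_force: 0.0
```

```bash
python3 -c "
from h import *
from plant import bot
c=bot.capture('scene');np.savez('pics/scene4.npz',**c)
cv2.imwrite('pics/s4.png',cv2.resize(c['pixels'][20:180,270:430,::-1],None,fx=3.5,fy=3.5,interpolation=2))
go(629.3,-46.5,160,1.79)"
```

```text
t 6.75 pos [438.8 305.2 169.9] rot [3.135 0.007 2.864] q [ 0.46  0.43  1.63  0.    1.07 -0.83] F [1.9 1.3 3.3] w 55.1 ff 0.0
shift [-279.6 -286.     9.9] twist 61.5
```

View pics/s4.png

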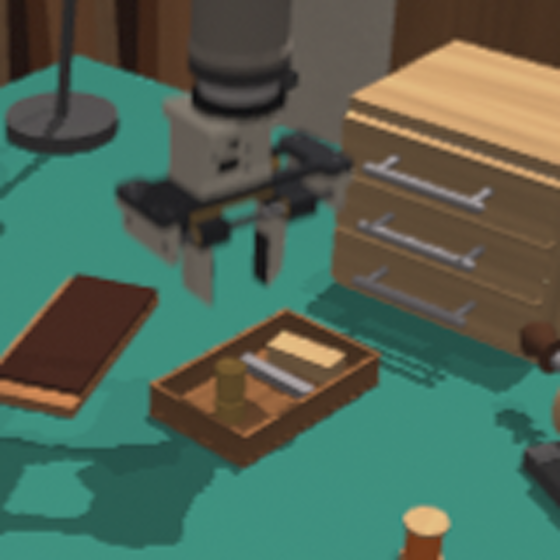

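The stamp stands upright in the tray's free half at crop (230,390), released. Next is the red handle.

>>> play_rows(
  commands=[
    {"x":-0.033,"y":-0.034,"z":0,"twist":7.5},
    {"x":-0.068,"y":-0.07,"z":0,"twist":15},
    {"x":-0.103,"y":-0.105,"z":0,"twist":23},
    {"x":-0.138,"y":-0.14,"z":0,"twist":31},
    {"x":-0.173,"y":-0.175,"z":0,"twist":39},
    {"x":-0.208,"y":-0.21,"z":0,"twist":47},
    {"x":-0.243,"y":-0.245,"z":0,"twist":54.5},
    {"x":-0.278,"y":-0.28,"z":0,"twist":61.5},
  ],
)

```text
time: 7.55
tool_pos: [627.9, -43.5, 163.5]
tcp_rot: [3.141, 0.0, 1.785]
contact_force: [1.0, 0.4, 0.9]
grip_width: 55.3
finger_force: 0.0
```

```bash
python3 -c "
from h import *
go(629.5,-46,108,1.79)"
```

```text
t 7.55 pos [627.9 -43.5 163.5] rot [3.141 0.    1.785] q [-0.19  0.61  1.34  0.    1.19 -0.41] F [1.  0.4 0.9] w 55.3 ff 0.0
shift [-2.8  1.1 55.5] twist -0.3
```

>>> play_rows(
  commands=[
    {"x":-0.0045,"y":0.001,"z":0.006,"twist":0},
    {"x":-0.0045,"y":0.001,"z":0.016,"twist":0},
    {"x":-0.0045,"y":0.001,"z":0.026,"twist":0},
    {"x":-0.0045,"y":0.001,"z":0.036,"twist":0},
    {"x":-0.0045,"y":0.001,"z":0.046,"twist":0},
    {"x":-0.0045,"y":0.001,"z":0.053,"twist":0},
    {"x":-0.0045,"y":0.001,"z":0.0565,"twist":0},
    {"x":-0.0045,"y":0.001,"z":0.0565,"twist":0},
  ],
)

```text
time: 8.35
tool_pos: [628.8, -45.4, 105.6]
tcp_rot: [-3.141, -0.0, 1.791]
contact_force: [-0.3, 0.1, -0.2]
grip_width: 54.9
finger_force: 0.0
```

>>> play_rows(
  commands=[
    {"x":0,"y":0,"z":0,"twist":0},
    {"x":0,"y":0,"z":0,"twist":0},
    {"x":0,"y":0,"z":0,"twist":0},
    {"x":0,"y":0,"z":0,"twist":0},
    {"x":0,"y":0,"z":0,"twist":0},
    {"x":0,"y":0,"z":0,"twist":0},
    {"x":0,"y":0,"z":0,"twist":0},
    {"x":0,"y":0,"z":0,"twist":0},
  ],
  jaw=0.82,
)

```text
time: 9.15
tool_pos: [629.1, -45.7, 106.2]
tcp_rot: [3.142, -0.0, 1.79]
contact_force: [-0.1, 0.9, -1.0]
grip_width: 16.5
finger_force: 0.0
```

```bash
python3 -c "
from h import *
go(629.5,-46,106,1.79)"
```

```text
t 9.15 pos [629.1 -45.7 106.2] rot [ 3.142 -0.     1.79 ] q [-0.19  0.67  1.4   0.    1.08 -0.41] F [-0.1  0.9 -1. ] w 16.5 ff 0.0
shift [-0.4  0.3  0.2] twist 0.0
```

>>> play_rows(
  commands=[
    {"x":-0.0003,"y":0.0047,"z":0,"twist":8},
    {"x":-0.0013,"y":0.0094,"z":0,"twist":16},
    {"x":-0.0029,"y":0.0138,"z":0,"twist":24},
    {"x":-0.0052,"y":0.018,"z":0,"twist":32},
    {"x":-0.008,"y":0.0219,"z":0,"twist":40},
    {"x":-0.0112,"y":0.0253,"z":0,"twist":48},
    {"x":-0.015,"y":0.0282,"z":0,"twist":56},
    {"x":-0.0191,"y":0.0306,"z":0,"twist":64},
  ],
)

```text
time: 9.95
tool_pos: [661.5, -56.3, 104.6]
tcp_rot: [-3.136, 0.002, 0.668]
contact_force: [-2.9, 4.3, -5.2]
grip_width: 16.7
finger_force: 2.6
```

```bash
python3 -c "
from h import *
from plant import bot
for n in('scene','top'):
    c=bot.capture(n);np.savez('pics/%s5.npz'%n,**c)
    hsv=cv2.cvtColor(c['pixels'],cv2.COLOR_RGB2HSV);m=((hsv[...,0]<6)|(hsv[...,0]>172))&(hsv[...,1]>150)&(hsv[...,2]>70)
    mm=np.zeros(m.shape,np.uint8);b=(190,140,345,280) if n=='scene' else (325,165,420,250)
    mm[b[1]:b[3],b[0]:b[2]]=m[b[1]:b[3],b[0]:b[2]]
    k,_,st,ce=cv2.connectedComponentsWithStats(mm);print(n,[(st[i].tolist(),ce[i].round(1)) for i in range(1,k) if st[i,4]>2])
go(629.5,-46,106)
print(proj(load('scene0'),[629,-46,91]),proj(c:=load('scene0'),list(bot.get_obs()['tool_pos'][:2])+[89]))"
```

```text
scene []
top []
t 10.05 pos [662.2 -56.9 104.9] rot [-3.138e+00  1.000e-03  6.720e-01] q [-0.2   0.73  1.28  0.    1.14  0.7 ] F [-1.6  4.1 -3.1] w 16.6 ff 1.9562166184186935
shift [-18.8 -28.8  -1.1] twist 0
[305.39930892 203.29904211] [312.81906906 212.72152052]
```

The opposing force is about 4–5 N along the tangent, so the red nut is turning. I continue and follow its sink.

>>> play_rows(
  commands=[
    {"x":-0.0003,"y":0.0047,"z":0.0006,"twist":8},
    {"x":-0.0013,"y":0.0094,"z":0.0012,"twist":16},
    {"x":-0.0029,"y":0.0138,"z":0.0018,"twist":24},
    {"x":-0.0052,"y":0.018,"z":0.0024,"twist":32},
    {"x":-0.008,"y":0.0219,"z":0.003,"twist":40},
    {"x":-0.0112,"y":0.0253,"z":0.0035,"twist":48},
    {"x":-0.015,"y":0.0282,"z":0.0035,"twist":56},
    {"x":-0.0191,"y":0.0306,"z":0.004,"twist":64},
  ],
)

```text
time: 10.85
tool_pos: [667.2, -92.4, 102.2]
tcp_rot: [-3.14, 0.001, -0.445]
contact_force: [0.3, 4.0, -0.5]
grip_width: 16.6
finger_force: 2.2
```

>>> play_rows(
  commands=[
    {"x":-0.0003,"y":0.0047,"z":0.0003,"twist":8},
    {"x":-0.0013,"y":0.0094,"z":0.0006,"twist":16},
    {"x":-0.0029,"y":0.0138,"z":0.0009,"twist":24},
    {"x":-0.0052,"y":0.018,"z":0.0012,"twist":32},
    {"x":-0.008,"y":0.0219,"z":0.0015,"twist":40},
    {"x":-0.0112,"y":0.0253,"z":0.0018,"twist":48},
    {"x":-0.0131,"y":0.0268,"z":0.002,"twist":52},
    {"x":-0.0131,"y":0.0268,"z":0.002,"twist":52},
  ],
)

```text
time: 11.65
tool_pos: [644.9, -111.4, 101.0]
tcp_rot: [-3.138, -0.0, -1.349]
contact_force: [3.2, 3.3, 0.2]
grip_width: 16.6
finger_force: 1.7
```

```bash
python3 -c "
from h import *
go(629.5,-46,106)"
```

```text
t 11.65 pos [ 644.9 -111.4  101. ] rot [-3.138 -0.    -1.349] q [-0.29  0.71  1.32  0.    1.1   2.63] F [3.2 3.3 0.2] w 16.6 ff 1.6592523828148842
shift [-67.2   0.7  -5. ] twist 0
```

>>> play_rows(
  commands=[
    {"x":0,"y":0.0012,"z":0,"twist":2},
    {"x":-0.0001,"y":0.0024,"z":0,"twist":4},
    {"x":-0.0002,"y":0.0036,"z":0,"twist":6},
    {"x":-0.0003,"y":0.0047,"z":0,"twist":8},
    {"x":-0.0003,"y":0.0047,"z":0,"twist":8},
    {"x":-0.0003,"y":0.0047,"z":0,"twist":8},
    {"x":-0.0003,"y":0.0047,"z":0,"twist":8},
    {"x":-0.0003,"y":0.0047,"z":0,"twist":8},
  ],
)

```text
time: 12.45
tool_pos: [640.9, -112.0, 100.9]
tcp_rot: [-3.137, 0.0, -1.486]
contact_force: [5.5, 4.9, -1.9]
grip_width: 16.5
finger_force: 2.7
```

```bash
python3 -c "
from h import *
go(629.5,-46,106)"
```

```text
t 12.45 pos [ 640.9 -112.   100.9] rot [-3.137  0.    -1.486] q [-0.29  0.71  1.34  0.    1.09  2.76] F [ 5.5  4.9 -1.9] w 16.5 ff 2.7150991559028625
shift [-66.7   5.8  -5.1] twist 0
```

>>> play_rows(
  commands=[
    {"x":0,"y":0.001,"z":0,"twist":1},
    {"x":0,"y":0.002,"z":0,"twist":2},
    {"x":0,"y":0.003,"z":0,"twist":3},
    {"x":0,"y":0.003,"z":0,"twist":3},
    {"x":0,"y":0.003,"z":0,"twist":3},
    {"x":0,"y":0.003,"z":0,"twist":3},
    {"x":0,"y":0.003,"z":0,"twist":3},
    {"x":0,"y":0.003,"z":0,"twist":3},
  ],
)

```text
time: 13.25
tool_pos: [639.9, -111.7, 101.2]
tcp_rot: [-3.132, 0.001, -1.539]
contact_force: [12.8, 7.2, -4.9]
grip_width: 16.4
finger_force: 6.1
```

```bash
python3 -c "
from h import *
go(643,-112,130)"
```

```text
t 13.25 pos [ 639.9 -111.7  101.2] rot [-3.132e+00  1.000e-03 -1.539e+00] q [-0.29  0.7   1.35  0.    1.09  2.82] F [12.8  7.2 -4.9] w 16.4 ff 6.126267313957214
shift [  0.4  -3.1 -28.8] twist 0
```

The force rose to 13 N with almost no further motion, so red is at its stop. I release, rise and unwind the wrist towards the diagonal nut.

>>> play_rows(
  commands=[
    {"x":0,"y":-0.0032,"z":0,"twist":0},
    {"x":0,"y":-0.0032,"z":0,"twist":0},
    {"x":0,"y":-0.0032,"z":0,"twist":0},
    {"x":0,"y":-0.0032,"z":-0.015,"twist":0},
    {"x":0,"y":-0.0032,"z":-0.04,"twist":0},
    {"x":0,"y":-0.0032,"z":-0.055,"twist":-8},
    {"x":0,"y":-0.0032,"z":-0.055,"twist":-16},
    {"x":0,"y":-0.0032,"z":-0.055,"twist":-24},
  ],
  jaw=0.4,
)

```text
time: 14.05
tool_pos: [639.4, -113.5, 156.1]
tcp_rot: [-3.141, -0.001, -1.118]
contact_force: [0.0, -0.3, 0.4]
grip_width: 55.3
finger_force: 0.0
```

```bash
python3 -c "
from h import *
from plant import bot
c=bot.capture('scene');np.savez('pics/scene6.npz',**c)
go(477.4,-169,153,1.92)"
```

```text
t 14.1 pos [ 639.3 -113.4  155.7] rot [-3.141e+00 -1.000e-03 -1.111e+00] q [-0.29  0.65  1.28 -0.    1.21  2.39] F [-0.7 -0.   0.1] w 55.0 ff 0.0
shift [-22.  169.7   2.7] twist -173.7
```

>>> play_rows(
  commands=[
    {"x":-0.0027,"y":0.021,"z":0,"twist":-8.5},
    {"x":-0.0055,"y":0.042,"z":0,"twist":-17},
    {"x":-0.008,"y":0.064,"z":0,"twist":-25.5},
    {"x":-0.011,"y":0.085,"z":0,"twist":-34},
    {"x":-0.0137,"y":0.106,"z":0,"twist":-42.5},
    {"x":-0.0165,"y":0.127,"z":0,"twist":-51},
    {"x":-0.019,"y":0.149,"z":0,"twist":-59.5},
    {"x":-0.022,"y":0.17,"z":0,"twist":-68},
  ],
)

```text
time: 14.9
tool_pos: [475.4, -167.0, 155.3]
tcp_rot: [3.141, 0.0, 0.067]
contact_force: [-0.3, -0.1, 0.2]
grip_width: 55.0
finger_force: 0.0
```

>>> play_rows(
  commands=[
    {"x":0,"y":0,"z":0,"twist":-8.5},
    {"x":0,"y":0,"z":0,"twist":-17},
    {"x":0,"y":0,"z":0,"twist":-25.5},
    {"x":0,"y":0,"z":0,"twist":-34},
    {"x":0,"y":0,"z":0,"twist":-42.5},
    {"x":0,"y":0,"z":0,"twist":-51},
    {"x":0,"y":0,"z":0,"twist":-59.5},
    {"x":0,"y":0,"z":0,"twist":-68},
  ],
)

```text
time: 15.7
tool_pos: [476.3, -166.8, 155.3]
tcp_rot: [-3.141, 0.0, 1.253]
contact_force: [0.8, 1.3, -0.5]
grip_width: 54.8
finger_force: 0.0
```

>>> play_rows(
  commands=[
    {"x":0,"y":0,"z":0,"twist":-8.5},
    {"x":0,"y":0,"z":0,"twist":-17},
    {"x":0,"y":0,"z":0,"twist":-25.5},
    {"x":0,"y":0,"z":0,"twist":-34},
    {"x":0,"y":0,"z":0,"twist":-37.7},
    {"x":0,"y":0,"z":0,"twist":-37.7},
    {"x":0,"y":0,"z":0,"twist":-37.7},
    {"x":0,"y":0,"z":0,"twist":-37.7},
  ],
)

```text
time: 16.5
tool_pos: [476.6, -166.6, 155.2]
tcp_rot: [3.142, -0.0, 1.905]
contact_force: [-0.3, -0.7, -1.7]
grip_width: 55.1
finger_force: 0.0
```

```bash
python3 -c "
from h import *
from plant import bot
c=bot.capture('scene');np.savez('pics/scene7.npz',**c)
# red handle foot/top after
hsv=cv2.cvtColor(c['pixels'],cv2.COLOR_RGB2HSV);m=((hsv[...,0]<6)|(hsv[...,0]>172))&(hsv[...,1]>150)&(hsv[...,2]>70)
mm=np.zeros(m.shape,np.uint8);mm[140:280,190:345]=m[140:280,190:345]
k,_,st,ce=cv2.connectedComponentsWithStats(mm)
for i in range(1,k):
    if st[i,4]>8:
        p=ray(c,*ce[i],84)[:2];d=p-[637,-76.5];print(st[i],p,np.hypot(*d),np.arctan2(d[1],d[0]))
go(477.4,-169,106,1.92)"
```

```text
[289 214   5  17  73] [ 640.82541201 -108.50750541] 32.23529400338931 -1.4518444650737206
t 16.55 pos [ 476.6 -166.6  155.2] rot [ 3.142 -0.     1.906] q [-0.49  0.41  1.72  0.    1.02 -0.82] F [-0.4 -0.2  0.2] w 55.1 ff 0.0
shift [-2.5 -0.  49.2] twist -0.8
```

The red handle now sits at −1.45 rad, a turn of about 3.2, so it is home. Now I descend on the diagonal nut.

>>> play_rows(
  commands=[
    {"x":-0.0025,"y":0,"z":0.008,"twist":-1},
    {"x":-0.0025,"y":0,"z":0.018,"twist":-1},
    {"x":-0.0025,"y":0,"z":0.028,"twist":-1},
    {"x":-0.0025,"y":0,"z":0.038,"twist":-1},
    {"x":-0.0025,"y":0,"z":0.045,"twist":-1},
    {"x":-0.0025,"y":0,"z":0.049,"twist":-1},
    {"x":-0.0025,"y":0,"z":0.049,"twist":-1},
    {"x":-0.0025,"y":0,"z":0.049,"twist":-1},
  ],
)

```text
time: 17.35
tool_pos: [477.6, -169.0, 106.3]
tcp_rot: [3.141, 0.0, 1.925]
contact_force: [0.5, 0.4, 0.4]
grip_width: 54.9
finger_force: 0.0
```

>>> play_rows(
  commands=[
    {"x":0,"y":0,"z":0,"twist":0},
    {"x":0,"y":0,"z":0,"twist":0},
    {"x":0,"y":0,"z":0,"twist":0},
    {"x":0,"y":0,"z":0,"twist":0},
    {"x":0,"y":0,"z":0,"twist":0},
    {"x":0,"y":0,"z":0,"twist":0},
    {"x":0,"y":0,"z":0,"twist":0},
    {"x":0,"y":0,"z":0,"twist":0},
  ],
  jaw=0.82,
)

```text
time: 18.15
tool_pos: [477.5, -168.9, 106.2]
tcp_rot: [3.142, -0.0, 1.925]
contact_force: [0.0, -0.1, -0.4]
grip_width: 16.7
finger_force: 0.0
```

>>> play_rows(
  commands=[
    {"x":-0.0003,"y":0.0047,"z":0.0002,"twist":8},
    {"x":-0.0013,"y":0.0094,"z":0.0004,"twist":16},
    {"x":-0.0029,"y":0.0138,"z":0.0008,"twist":24},
    {"x":-0.0052,"y":0.018,"z":0.001,"twist":32},
    {"x":-0.008,"y":0.0219,"z":0.0014,"twist":40},
    {"x":-0.0112,"y":0.0253,"z":0.0017,"twist":48},
    {"x":-0.015,"y":0.0282,"z":0.002,"twist":56},
    {"x":-0.0191,"y":0.0306,"z":0.0023,"twist":64},
  ],
)

```text
time: 18.95
tool_pos: [511.8, -175.5, 103.6]
tcp_rot: [-3.138, 0.001, 0.802]
contact_force: [-4.2, 2.3, 2.1]
grip_width: 16.5
finger_force: 2.1
```

```bash
python3 -c "
from h import *
go(477.4,-169,106,1.92)"
```

```text
t 18.95 pos [ 511.8 -175.5  103.6] rot [-3.138e+00  1.000e-03  8.020e-01] q [-0.47  0.53  1.67  0.    0.94  0.3 ] F [-4.2  2.3  2.1] w 16.5 ff 2.063261792063713
shift [-19.2 -29.2  -2.4] twist -64.0
```

It is turning at about 4.8 N. I continue to 180° and then to the stop.

>>> play_rows(
  commands=[
    {"x":-0.0003,"y":0.0047,"z":0.0003,"twist":8},
    {"x":-0.0013,"y":0.0094,"z":0.0006,"twist":16},
    {"x":-0.0029,"y":0.0138,"z":0.0009,"twist":24},
    {"x":-0.0052,"y":0.018,"z":0.0012,"twist":32},
    {"x":-0.008,"y":0.0219,"z":0.0015,"twist":40},
    {"x":-0.0112,"y":0.0253,"z":0.0018,"twist":48},
    {"x":-0.015,"y":0.0282,"z":0.0021,"twist":56},
    {"x":-0.0191,"y":0.0306,"z":0.0024,"twist":64},
  ],
)

```text
time: 19.75
tool_pos: [521.3, -210.1, 101.2]
tcp_rot: [-3.14, 0.002, -0.315]
contact_force: [-0.1, 4.8, 2.1]
grip_width: 16.6
finger_force: 2.0
```

>>> play_rows(
  commands=[
    {"x":-0.0003,"y":0.0047,"z":0.0003,"twist":8},
    {"x":-0.0013,"y":0.0094,"z":0.0006,"twist":16},
    {"x":-0.0029,"y":0.0138,"z":0.0009,"twist":24},
    {"x":-0.0052,"y":0.018,"z":0.0012,"twist":32},
    {"x":-0.008,"y":0.0219,"z":0.0015,"twist":40},
    {"x":-0.0112,"y":0.0253,"z":0.0018,"twist":48},
    {"x":-0.0131,"y":0.0268,"z":0.002,"twist":52},
    {"x":-0.0131,"y":0.0268,"z":0.002,"twist":52},
  ],
)

```text
time: 20.55
tool_pos: [501.3, -232.3, 99.5]
tcp_rot: [-3.141, 0.001, -1.217]
contact_force: [1.6, 2.0, -0.0]
grip_width: 16.7
finger_force: 1.2
```

>>> play_rows(
  commands=[
    {"x":0,"y":0.0012,"z":0,"twist":2},
    {"x":-0.0001,"y":0.0024,"z":0,"twist":4},
    {"x":-0.0002,"y":0.0036,"z":0,"twist":6},
    {"x":-0.0003,"y":0.0047,"z":0,"twist":8},
    {"x":-0.0004,"y":0.0056,"z":0,"twist":9.5},
    {"x":-0.0005,"y":0.0065,"z":0,"twist":11},
    {"x":-0.0005,"y":0.007,"z":0,"twist":11},
    {"x":-0.0005,"y":0.007,"z":0,"twist":11},
  ],
)

```text
time: 21.35
tool_pos: [496.9, -233.1, 99.6]
tcp_rot: [-3.136, 0.001, -1.407]
contact_force: [11.6, 9.3, -3.5]
grip_width: 16.6
finger_force: 6.5
```

```bash
python3 -c "
from h import *
go(477.4,-169,106,1.92)"
```

```text
t 21.35 pos [ 496.9 -233.1   99.6] rot [-3.136e+00  1.000e-03 -1.407e+00] q [-0.58  0.55  1.66  0.01  0.93  2.39] F [11.6  9.3 -3.5] w 16.6 ff 6.548516750335693
shift [-66.5   8.8  -6.4] twist 169.4
```

The force is at 12 N and the geometric turn is about 3.2 rad, so the diagonal nut is home. Release, then the near-left nut at about (487,-47.5) with yaw 2.93.

>>> play_rows(
  commands=[
    {"x":0,"y":-0.0032,"z":0,"twist":0},
    {"x":0,"y":-0.0032,"z":0,"twist":0},
    {"x":0,"y":-0.0032,"z":0,"twist":0},
    {"x":0,"y":-0.0032,"z":-0.015,"twist":0},
    {"x":0,"y":-0.0032,"z":-0.04,"twist":0},
    {"x":0,"y":-0.0032,"z":-0.055,"twist":-8},
    {"x":0,"y":-0.0032,"z":-0.055,"twist":-16},
    {"x":0,"y":-0.0032,"z":-0.055,"twist":-24},
  ],
  jaw=0.4,
)

```text
time: 22.15
tool_pos: [497.3, -234.7, 155.2]
tcp_rot: [-3.142, -0.001, -0.984]
contact_force: [0.4, -0.6, -0.2]
grip_width: 55.2
finger_force: 0.0
```

```bash
python3 -c "
from h import *
go(487.3,-47.5,153,2.93)"
```

```text
t 22.15 pos [ 497.3 -234.7  155.2] rot [-3.142e+00 -1.000e-03 -9.840e-01] q [-0.58  0.48  1.59 -0.    1.07  1.97] F [ 0.4 -0.6 -0.2] w 55.2 ff 0.0
shift [-161.4  -95.3    2.2] twist 135.8
```

>>> play_rows(
  commands=[
    {"x":-0.02,"y":-0.012,"z":0,"twist":-8.5},
    {"x":-0.04,"y":-0.024,"z":0,"twist":-17},
    {"x":-0.06,"y":-0.036,"z":0,"twist":-25.5},
    {"x":-0.08,"y":-0.048,"z":0,"twist":-34},
    {"x":-0.1,"y":-0.06,"z":0,"twist":-42.5},
    {"x":-0.12,"y":-0.071,"z":0,"twist":-51},
    {"x":-0.14,"y":-0.083,"z":0,"twist":-59.5},
    {"x":-0.161,"y":-0.095,"z":0,"twist":-68},
  ],
)

```text
time: 22.95
tool_pos: [488.2, -47.1, 154.6]
tcp_rot: [3.141, 0.0, 0.203]
contact_force: [-0.0, 0.9, 0.3]
grip_width: 54.9
finger_force: 0.0
```

>>> play_rows(
  commands=[
    {"x":0,"y":0,"z":0,"twist":-8.5},
    {"x":0,"y":0,"z":0,"twist":-17},
    {"x":0,"y":0,"z":0,"twist":-25.5},
    {"x":0,"y":0,"z":0,"twist":-34},
    {"x":0,"y":0,"z":0,"twist":-42.5},
    {"x":0,"y":0,"z":0,"twist":-51},
    {"x":0,"y":0,"z":0,"twist":-59.5},
    {"x":0,"y":0,"z":0,"twist":-68},
  ],
)

```text
time: 23.75
tool_pos: [488.3, -47.9, 154.5]
tcp_rot: [-3.141, 0.0, 1.39]
contact_force: [-0.1, 0.7, -0.1]
grip_width: 54.8
finger_force: 0.0
```

>>> play_rows(
  commands=[
    {"x":0,"y":0,"z":0,"twist":-8.5},
    {"x":0,"y":0,"z":0,"twist":-17},
    {"x":0,"y":0,"z":0,"twist":-25.5},
    {"x":0,"y":0,"z":0,"twist":-34},
    {"x":0,"y":0,"z":0,"twist":-42.5},
    {"x":0,"y":0,"z":0,"twist":-51},
    {"x":0,"y":0,"z":0,"twist":-59.5},
    {"x":0,"y":0,"z":0,"twist":-68},
  ],
)

```text
time: 24.55
tool_pos: [488.3, -47.9, 154.5]
tcp_rot: [-3.141, -0.0, 2.577]
contact_force: [-0.2, 0.0, 0.3]
grip_width: 55.3
finger_force: 0.0
```

>>> play_rows(
  commands=[
    {"x":0,"y":0,"z":0,"twist":-8},
    {"x":0,"y":0,"z":0,"twist":-16},
    {"x":0,"y":0,"z":0,"twist":-20},
    {"x":0,"y":0,"z":0,"twist":-20},
    {"x":0,"y":0,"z":0,"twist":-20},
    {"x":0,"y":0,"z":0,"twist":-20},
    {"x":0,"y":0,"z":0,"twist":-20},
    {"x":0,"y":0,"z":0,"twist":-20},
  ],
)

```text
time: 25.35
tool_pos: [488.5, -47.5, 154.5]
tcp_rot: [3.142, -0.0, 2.919]
contact_force: [-0.2, -0.4, 0.1]
grip_width: 55.4
finger_force: 0.0
```

```bash
python3 -c "
from h import *
go(487.3,-47.5,106,2.93)"
```

```text
t 25.35 pos [488.5 -47.5 154.5] rot [ 3.142 -0.     2.919] q [-0.25  0.39  1.76  0.    1.   -1.6 ] F [-0.2 -0.4  0.1] w 55.4 ff 0.0
shift [ 1.2 -0.3 48.5] twist -0.6
```

>>> play_rows(
  commands=[
    {"x":0.001,"y":0,"z":0.008,"twist":-0.5},
    {"x":0.001,"y":0,"z":0.018,"twist":-0.5},
    {"x":0.001,"y":0,"z":0.028,"twist":-0.5},
    {"x":0.001,"y":0,"z":0.038,"twist":-0.5},
    {"x":0.001,"y":0,"z":0.045,"twist":-0.5},
    {"x":0.001,"y":0,"z":0.0485,"twist":-0.5},
    {"x":0.001,"y":0,"z":0.0485,"twist":-0.5},
    {"x":0.001,"y":0,"z":0.0485,"twist":-0.5},
  ],
)

```text
time: 26.15
tool_pos: [487.8, -47.2, 106.2]
tcp_rot: [3.141, 0.0, 2.928]
contact_force: [-0.6, -0.6, -0.3]
grip_width: 55.1
finger_force: 0.0
```

>>> play_rows(
  commands=[
    {"x":0,"y":0,"z":0,"twist":0},
    {"x":0,"y":0,"z":0,"twist":0},
    {"x":0,"y":0,"z":0,"twist":0},
    {"x":0,"y":0,"z":0,"twist":0},
    {"x":0,"y":0,"z":0,"twist":0},
    {"x":0,"y":0,"z":0,"twist":0},
    {"x":0,"y":0,"z":0,"twist":0},
    {"x":0,"y":0,"z":0,"twist":0},
  ],
  jaw=0.82,
)

```text
time: 26.95
tool_pos: [487.6, -47.2, 106.0]
tcp_rot: [3.141, 0.0, 2.928]
contact_force: [0.6, -0.8, -0.3]
grip_width: 17.1
finger_force: 0.0
```

>>> play_rows(
  commands=[
    {"x":-0.0003,"y":0.0047,"z":0.0002,"twist":8},
    {"x":-0.0013,"y":0.0094,"z":0.0004,"twist":16},
    {"x":-0.0029,"y":0.0138,"z":0.0008,"twist":24},
    {"x":-0.0052,"y":0.018,"z":0.001,"twist":32},
    {"x":-0.008,"y":0.0219,"z":0.0014,"twist":40},
    {"x":-0.0112,"y":0.0253,"z":0.0017,"twist":48},
    {"x":-0.015,"y":0.0282,"z":0.002,"twist":56},
    {"x":-0.0191,"y":0.0306,"z":0.0023,"twist":64},
  ],
)

```text
time: 27.75
tool_pos: [511.8, -21.5, 103.5]
tcp_rot: [-3.139, -0.0, 1.806]
contact_force: [-3.8, -1.5, 0.4]
grip_width: 16.5
finger_force: 1.9
```

```bash
python3 -c "
from h import *
go(487.3,-47.5,106,2.93)"
```

```text
t 27.75 pos [511.8 -21.5 103.5] rot [-3.139 -0.     1.806] q [-0.19  0.49  1.75 -0.    0.9  -0.43] F [-3.8 -1.5  0.4] w 16.5 ff 1.9405341893434525
shift [-19.6 -29.9  -2.5] twist -64.4
```

>>> play_rows(
  commands=[
    {"x":-0.0003,"y":0.0047,"z":0.0003,"twist":8},
    {"x":-0.0013,"y":0.0094,"z":0.0006,"twist":16},
    {"x":-0.0029,"y":0.0138,"z":0.0009,"twist":24},
    {"x":-0.0052,"y":0.018,"z":0.0012,"twist":32},
    {"x":-0.008,"y":0.0219,"z":0.0015,"twist":40},
    {"x":-0.0112,"y":0.0253,"z":0.0018,"twist":48},
    {"x":-0.015,"y":0.0282,"z":0.0021,"twist":56},
    {"x":-0.0191,"y":0.0306,"z":0.0024,"twist":64},
  ],
)

```text
time: 28.55
tool_pos: [545.7, -32.2, 100.8]
tcp_rot: [-3.139, 0.002, 0.689]
contact_force: [-4.1, 0.5, 1.6]
grip_width: 16.1
finger_force: 1.8
```

>>> play_rows(
  commands=[
    {"x":-0.0003,"y":0.0047,"z":0.0003,"twist":8},
    {"x":-0.0013,"y":0.0094,"z":0.0006,"twist":16},
    {"x":-0.0029,"y":0.0138,"z":0.0009,"twist":24},
    {"x":-0.0052,"y":0.018,"z":0.0012,"twist":32},
    {"x":-0.008,"y":0.0219,"z":0.0015,"twist":40},
    {"x":-0.0112,"y":0.0253,"z":0.0018,"twist":48},
    {"x":-0.0131,"y":0.0268,"z":0.002,"twist":52},
    {"x":-0.0131,"y":0.0268,"z":0.002,"twist":52},
  ],
)

```text
time: 29.35
tool_pos: [553.5, -61.1, 99.0]
tcp_rot: [-3.141, 0.002, -0.214]
contact_force: [-1.6, 1.9, 0.9]
grip_width: 16.6
finger_force: 1.2
```

>>> play_rows(
  commands=[
    {"x":0,"y":0.0012,"z":0,"twist":2},
    {"x":-0.0001,"y":0.0024,"z":0,"twist":4},
    {"x":-0.0002,"y":0.0036,"z":0,"twist":6},
    {"x":-0.0003,"y":0.0047,"z":0,"twist":8},
    {"x":-0.0004,"y":0.0056,"z":0,"twist":9.5},
    {"x":-0.0005,"y":0.0065,"z":0,"twist":11},
    {"x":-0.0005,"y":0.007,"z":0,"twist":11},
    {"x":-0.0005,"y":0.007,"z":0,"twist":11},
  ],
)

```text
time: 30.15
tool_pos: [551.8, -65.4, 99.0]
tcp_rot: [-3.138, 0.003, -0.403]
contact_force: [1.4, 13.0, 0.5]
grip_width: 16.5
finger_force: 6.1
```

```bash
python3 -c "
from h import *
go(487.3,-47.5,106,2.93)"
```

```text
t 30.15 pos [551.8 -65.4  99. ] rot [-3.138e+00  3.000e-03 -4.030e-01] q [-0.26  0.56  1.63  0.    0.95  1.71] F [ 1.4 13.   0.5] w 16.5 ff 6.076706796884537
shift [-66.4   8.8  -7. ] twist 169.0
```

Third nut home at 13 N and about 3.2 rad. The last nut's axis by closure of the rectangle is (605.9,-224.9), and its handle is at about (617.5,-256.5). I grip it with tool x inward, yaw 1.92.

>>> play_rows(
  commands=[
    {"x":0,"y":-0.0032,"z":0,"twist":0},
    {"x":0,"y":-0.0032,"z":0,"twist":0},
    {"x":0,"y":-0.0032,"z":0,"twist":0},
    {"x":0,"y":-0.0032,"z":-0.015,"twist":0},
    {"x":0,"y":-0.0032,"z":-0.04,"twist":0},
    {"x":0,"y":-0.0032,"z":-0.055,"twist":-8},
    {"x":0,"y":-0.0032,"z":-0.055,"twist":-16},
    {"x":0,"y":-0.0032,"z":-0.055,"twist":-24},
  ],
  jaw=0.4,
)

```text
time: 30.95
tool_pos: [553.8, -66.0, 155.1]
tcp_rot: [3.141, -0.002, 0.02]
contact_force: [-1.7, 0.3, -0.1]
grip_width: 54.9
finger_force: 0.0
```

```bash
python3 -c "
from h import *
go(617.5,-256.5,153,1.92)"
```

```text
t 30.95 pos [553.8 -66.  155.1] rot [ 3.141e+00 -2.000e-03  2.000e-02] q [-0.26  0.49  1.57 -0.    1.08  1.3 ] F [-1.7  0.3 -0.1] w 54.9 ff 0.0
shift [ 60.  191.7   2.1] twist -108.9
```

>>> play_rows(
  commands=[
    {"x":0.0075,"y":0.024,"z":0,"twist":-8.5},
    {"x":0.015,"y":0.048,"z":0,"twist":-17},
    {"x":0.0225,"y":0.072,"z":0,"twist":-25.5},
    {"x":0.03,"y":0.096,"z":0,"twist":-34},
    {"x":0.0375,"y":0.12,"z":0,"twist":-42.5},
    {"x":0.045,"y":0.144,"z":0,"twist":-51},
    {"x":0.0525,"y":0.168,"z":0,"twist":-59.5},
    {"x":0.06,"y":0.1915,"z":0,"twist":-68},
  ],
)

```text
time: 31.75
tool_pos: [616.1, -257.8, 154.3]
tcp_rot: [3.141, 0.0, 1.207]
contact_force: [0.6, -1.0, 0.9]
grip_width: 55.2
finger_force: 0.0
```

>>> play_rows(
  commands=[
    {"x":0,"y":0,"z":0,"twist":-8},
    {"x":0,"y":0,"z":0,"twist":-16},
    {"x":0,"y":0,"z":0,"twist":-24},
    {"x":0,"y":0,"z":0,"twist":-32},
    {"x":0,"y":0,"z":0,"twist":-40},
    {"x":0,"y":0,"z":0,"twist":-41},
    {"x":0,"y":0,"z":0,"twist":-41},
    {"x":0,"y":0,"z":0,"twist":-41},
  ],
)

```text
time: 32.55
tool_pos: [615.9, -256.3, 154.3]
tcp_rot: [-3.142, 0.0, 1.913]
contact_force: [-0.2, 0.6, -0.2]
grip_width: 55.5
finger_force: 0.0
```

```bash
python3 -c "
from h import *
go(617.5,-256.5,106,1.92)"
```

```text
t 32.55 pos [ 615.9 -256.3  154.3] rot [-3.142  0.     1.913] q [-0.51  0.68  1.22 -0.    1.24 -0.85] F [-0.2  0.6 -0.2] w 55.5 ff 0.0
shift [-0.8  1.4 48.3] twist -0.4
```

>>> play_rows(
  commands=[
    {"x":-0.0008,"y":0.0014,"z":0.008,"twist":-0.5},
    {"x":-0.0008,"y":0.0014,"z":0.018,"twist":-0.5},
    {"x":-0.0008,"y":0.0014,"z":0.028,"twist":-0.5},
    {"x":-0.0008,"y":0.0014,"z":0.038,"twist":-0.5},
    {"x":-0.0008,"y":0.0014,"z":0.045,"twist":-0.5},
    {"x":-0.0008,"y":0.0014,"z":0.0483,"twist":-0.5},
    {"x":-0.0008,"y":0.0014,"z":0.0483,"twist":-0.5},
    {"x":-0.0008,"y":0.0014,"z":0.0483,"twist":-0.5},
  ],
)

```text
time: 33.35
tool_pos: [617.8, -256.4, 106.3]
tcp_rot: [3.141, 0.0, 1.925]
contact_force: [0.0, 0.5, -0.1]
grip_width: 55.2
finger_force: 0.0
```

>>> play_rows(
  commands=[
    {"x":0,"y":0,"z":0,"twist":0},
    {"x":0,"y":0,"z":0,"twist":0},
    {"x":0,"y":0,"z":0,"twist":0},
    {"x":0,"y":0,"z":0,"twist":0},
    {"x":0,"y":0,"z":0,"twist":0},
    {"x":0,"y":0,"z":0,"twist":0},
    {"x":0,"y":0,"z":0,"twist":0},
    {"x":0,"y":0,"z":0,"twist":0},
  ],
  jaw=0.82,
)

```text
time: 34.15
tool_pos: [617.6, -256.3, 106.0]
tcp_rot: [3.142, -0.0, 1.925]
contact_force: [-0.7, 1.6, -0.1]
grip_width: 16.5
finger_force: 0.0
```

>>> play_rows(
  commands=[
    {"x":0.0003,"y":-0.0047,"z":0.0002,"twist":8},
    {"x":0.0013,"y":-0.0094,"z":0.0004,"twist":16},
    {"x":0.0029,"y":-0.0138,"z":0.0008,"twist":24},
    {"x":0.0052,"y":-0.018,"z":0.001,"twist":32},
    {"x":0.008,"y":-0.0219,"z":0.0014,"twist":40},
    {"x":0.0112,"y":-0.0253,"z":0.0017,"twist":48},
    {"x":0.015,"y":-0.0282,"z":0.002,"twist":56},
    {"x":0.0191,"y":-0.0306,"z":0.0023,"twist":64},
  ],
)

```text
time: 34.95
tool_pos: [583.3, -249.3, 104.0]
tcp_rot: [3.139, -0.001, 0.802]
contact_force: [4.7, -0.9, -1.3]
grip_width: 16.7
finger_force: 1.9
```

```bash
python3 -c "
from h import *
go(617.5,-256.5,106,1.92)"
```

```text
t 34.95 pos [ 583.3 -249.3  104. ] rot [ 3.139e+00 -1.000e-03  8.020e-01] q [-0.52  0.68  1.39  0.    1.07  0.24] F [ 4.7 -0.9 -1.3] w 16.7 ff 1.8805360794067383
shift [18.6 29.6 -2. ] twist -64.1
```

>>> play_rows(
  commands=[
    {"x":0.0003,"y":-0.0047,"z":0.0003,"twist":8},
    {"x":0.0013,"y":-0.0094,"z":0.0006,"twist":16},
    {"x":0.0029,"y":-0.0138,"z":0.0009,"twist":24},
    {"x":0.0052,"y":-0.018,"z":0.0012,"twist":32},
    {"x":0.008,"y":-0.0219,"z":0.0015,"twist":40},
    {"x":0.0112,"y":-0.0253,"z":0.0018,"twist":48},
    {"x":0.015,"y":-0.0282,"z":0.0021,"twist":56},
    {"x":0.0191,"y":-0.0306,"z":0.0024,"twist":64},
  ],
)

```text
time: 35.75
tool_pos: [573.8, -215.1, 101.7]
tcp_rot: [3.14, -0.002, -0.315]
contact_force: [0.3, -4.1, -0.7]
grip_width: 16.1
finger_force: 1.8
```

>>> play_rows(
  commands=[
    {"x":0.0003,"y":-0.0047,"z":0.0003,"twist":8},
    {"x":0.0013,"y":-0.0094,"z":0.0006,"twist":16},
    {"x":0.0029,"y":-0.0138,"z":0.0009,"twist":24},
    {"x":0.0052,"y":-0.018,"z":0.0012,"twist":32},
    {"x":0.008,"y":-0.0219,"z":0.0015,"twist":40},
    {"x":0.0112,"y":-0.0253,"z":0.0018,"twist":48},
    {"x":0.0131,"y":-0.0268,"z":0.002,"twist":52},
    {"x":0.0131,"y":-0.0268,"z":0.002,"twist":52},
  ],
)

```text
time: 36.55
tool_pos: [593.8, -192.9, 99.5]
tcp_rot: [3.141, -0.0, -1.217]
contact_force: [-1.7, -1.5, 2.3]
grip_width: 16.5
finger_force: 1.3
```

>>> play_rows(
  commands=[
    {"x":0,"y":-0.0012,"z":0,"twist":2},
    {"x":0.0001,"y":-0.0024,"z":0,"twist":4},
    {"x":0.0002,"y":-0.0036,"z":0,"twist":6},
    {"x":0.0003,"y":-0.0047,"z":0,"twist":8},
    {"x":0.0004,"y":-0.0056,"z":0,"twist":9.5},
    {"x":0.0005,"y":-0.0065,"z":0,"twist":11},
    {"x":0.0005,"y":-0.007,"z":0,"twist":11},
    {"x":0.0005,"y":-0.007,"z":0,"twist":11},
  ],
)

```text
time: 37.35
tool_pos: [599.0, -191.4, 99.3]
tcp_rot: [3.138, -0.0, -1.407]
contact_force: [-9.4, -3.4, 5.1]
grip_width: 16.4
finger_force: 4.7
```

```bash
python3 -c "
from h import *
go(617.5,-256.5,106,1.92)"
```

```text
t 37.35 pos [ 599.  -191.4   99.3] rot [ 3.138 -0.    -1.407] q [-0.43  0.68  1.4  -0.    1.06  2.55] F [-9.4 -3.4  5.1] w 16.4 ff 4.74579781293869
shift [67.3 -7.7 -6.7] twist 169.4
```

The last nut is at its stop at 10 N, turned about 3.2 rad. I release it, rise, move aside and check.

>>> play_rows(
  commands=[
    {"x":0,"y":0.003,"z":0,"twist":0},
    {"x":0,"y":0.003,"z":0,"twist":0},
    {"x":0,"y":0.003,"z":0,"twist":0},
    {"x":0,"y":0.003,"z":-0.015,"twist":0},
    {"x":0,"y":0.003,"z":-0.045,"twist":0},
    {"x":0,"y":0.003,"z":-0.085,"twist":0},
    {"x":0,"y":0.003,"z":-0.12,"twist":0},
    {"x":0,"y":0.003,"z":-0.14,"twist":0},
  ],
  jaw=0.4,
)

```text
time: 38.15
tool_pos: [598.9, -191.1, 242.8]
tcp_rot: [-3.137, -0.002, -1.408]
contact_force: [0.4, -0.6, -0.0]
grip_width: 54.7
finger_force: 0.0
```

>>> play_rows(
  commands=[
    {"x":-0.01,"y":-0.03,"z":0,"twist":0},
    {"x":-0.02,"y":-0.065,"z":0,"twist":0},
    {"x":-0.03,"y":-0.1,"z":0,"twist":0},
    {"x":-0.04,"y":-0.135,"z":0,"twist":0},
    {"x":-0.05,"y":-0.16,"z":0,"twist":0},
    {"x":-0.05,"y":-0.17,"z":0,"twist":0},
    {"x":-0.05,"y":-0.17,"z":0,"twist":0},
    {"x":-0.05,"y":-0.17,"z":0,"twist":0},
  ],
)

```text
time: 38.95
tool_pos: [757.3, -114.2, 238.7]
tcp_rot: [3.141, 0.0, -1.408]
contact_force: [0.3, -0.6, -0.5]
grip_width: 55.0
finger_force: 0.0
```

Run:
```python
from h import *
from plant import bot
c=bot.capture("scene");np.savez("pics/scene9.npz",**c)
a=cv2.resize(c["pixels"][100:300,190:400,::-1],None,fx=3,fy=3,interpolation=2)
for k,(x,y) in {"red":(637,-78.5),"BR":(489.4,-200.6),"BL":(520.5,-54.2),"TR":(605.9,-224.8)}.items():
    q=(proj(c,[x,y+1.5,62])-[190,100])*3;cv2.circle(a,tuple(int(v) for v in q),2,(255,0,255),-1)
cv2.imwrite("pics/s9.png",a);go(0,0,0)
```

```text
t 39.0 pos [ 757.  -114.5  239.2] rot [ 3.141  0.    -1.409] q [-0.25  0.85  0.66  0.    1.63  2.73] F [ 0.5  0.3 -1. ] w 55.3 ff 0.0
shift [-235.1  728.7  239.2] twist 0
```

View pics/s9.png

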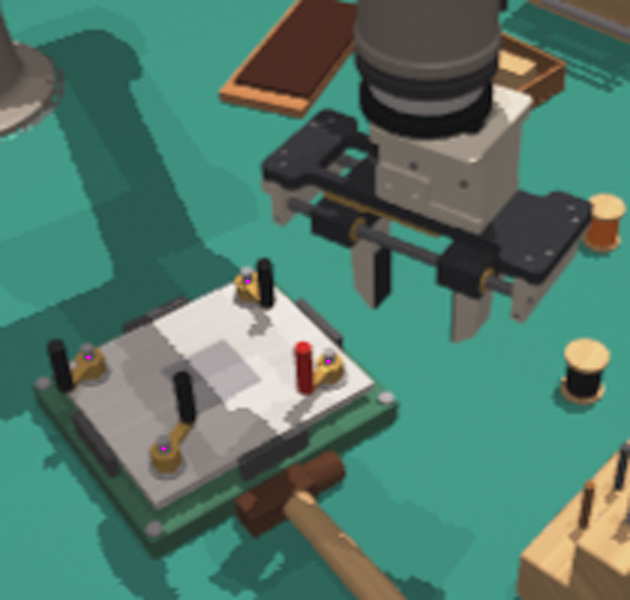

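All four handles now point opposite to their starts: red (304,370), diagonal (60,365), near-left (265,283), last (184,398). Hub marks lie on the hubs and the plate looks flat. I do a last numeric check and hand in.

Run:
```python
from h import *
from plant import bot
c=load("scene9");ok=True
for k,(a,st,f) in {"red":((637,-76.5),1.79,(305,387)),"BR":((489.4,-198.6),1.93,(65,384)),"BL":((520.5,-52.2),2.93,(265,301)),"TR":((605.9,-222.8),-1.215,(187,419))}.items():
    p=ray(c,190+f[0]/3,100+f[1]/3,60)[:2]-a;t=(st-np.arctan2(p[1],p[0]))%(2*np.pi);print(k,np.hypot(*p).round(1),t.round(2));ok&=2.95<t<3.5
if ok: print(bot.close_job())
```

```text
red 31.8 3.24
BR 31.0 3.27
BL 27.9 3.16
TR 33.4 3.19
the job is handed in; nothing more can be done
None
```

The job is handed in at about 39 s: the stamp stands upright in the tray's free half, and all four nuts were turned to their end stops in cross order, each about 3.2 rad by force and camera. The plate looks flat in the last picture, but I did not measure its height, and the judge's result was not shown.

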